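Fit the lubricator's reservoir and prime its pump

ROBOT

A 7-joint arm with a two-finger parallel gripper is mounted at the origin on a cart in front of the work surface, level with it; the furniture and walls round the work are solid. World frame = base frame: x ahead of the robot, y to its left, z up, the work surface at z = 0. Lengths are in m, angles in rad, forces in N, time in s.
With the tool pointing down it reaches from about 0.425 to 0.875 m from the base axis. Payload 8.4 kg.
Tool frame: the origin (TCP) lies on the front face of the gripper's body, between the roots of the fingers; the fingertips stand 73 mm ahead of it and the grasp point (between the pads) lies 54 mm ahead of it (ctrl.hold_point_z is the distance from the TCP to the grasp point, in m); z points along the fingers, y is the line along which they close (so a half turn about z gives the same grasp; the last joint's range is limited). The gripper opens to 85 mm and grips with 20 to 120 N. Pads are 22 mm wide; open, the fingers measure 114 mm over their backs; the gripper's body (76 mm by 85 mm) begins 54 mm behind the grasp point. The pads swing forward as they close: fully open they stand 13 mm farther back than shut.
Start: joints at [-1.383, 0.333, 0.04, 1.465, -0.013, 1.343, -0.059], TCP at [0.184, 0.623, 0.304] pointing down, gripper open.
Joint ranges: [-2.58, 2.58], [-0.38, 2.09], [-1.3, 1.39], [0.25, 2.4], [-1.5, 4.64], [0.08, 2.09], [-2.65, 2.65]. Speed limits (rad/s): [2.22, 2.22, 2.79, 2.79, 3.14, 3.14, 3.14].

INTERFACE

Orientations are given as a 3x3 rotation matrix whose columns are the frame's x, y, z axes.
In Python, from rig import ctrl gives the robot as it stands. The module is installed in compiled form; this text tells all that it offers. Calls block until the motion is done:
- ctrl.reach(position, orientation): joint-space move of the TCP to a pose.
- ctrl.move_l(position, frame=None, velocity=0.15, contact_N=None): straight line of the TCP; frame=None keeps the orientation; velocity is the mean speed in m/s. With contact_N (N) it stops when the force on the tool has changed by that much, and returns True; else False.
- ctrl.goto_joints(angles): joint-space move.
- ctrl.gripper_open() and ctrl.close(strength=None): open the fingers fully, or close them until they stop; strength is the grip in N (None keeps the last).
- ctrl.dwell(seconds).
- ctrl.solve_ik(position, orientation): joint angles nearest the present ones, or None.
- ctrl.sense(): the state.
- ctrl.capture(name): name is "scene" or "top"; returns a dict with "img" (480x640x3 uint8, red, green, blue), "fx", "fy", "cx", "cy" (pixels), "extrinsics" (4x4, takes a point from world to camera coordinates). Camera axes: x right, y down, z forward; pixel columns grow to the right and rows downward; lengths in m; the calibration is good to about 2 mm. A picture is of the moment at which its call begins. There is no depth.
A pose or a line that the arm cannot do raises ctrl.PlanningError and nothing moves.
- ctrl.finish_job(): hands the job in; it is judged then, once.
The state is a dict: "clock": time; "qpos": joint angles; "dq": joint speeds; "effort": joint torques, N m; "tool_pos": TCP position; "tool_rot": TCP orientation; "contact_force": force on the tool from outside, world axes, zero at the start; "ft_torque": the same for the moment, N m; "finger_gap": finger opening in m; "grasp_force": force on a finger pad.
Only numpy, scipy, OpenCV 4.12 (cv2) and the standard library are available. Lean on these libraries where they do the work, as an engineer would, in place of code of your own. Each camera call takes 0.05 s, during which the arm holds its last target. There are 200 camera calls.

TASK

Seat the loose oil reservoir on the hand lubricator, with both its ears down over the two pegs and its foot flat on the seat (either way round), and let go of it. Only then prime the pump: press the leaning plunger under the guard frame all the way down to its stop, keep it there for about a second, and let it spring back. Leave the reservoir seated and the other things where they stand.

Things in the scene. Friction and masses are not known exactly. Their poses are not given: they have to be found in the camera images.
- reservoir: Loose closed canister, 0.25-0.5 kg, upright on the desk. Origin: centre of its underside. Foot plate 50 mm (own x) by 144 (own y), 8 thick; canister on it 50 (x) by 84 (y), top at z = 74; cap 32 across, top at z = 86. The foot's ends stick out as ears, each with an upright 16 mm through-hole at x = 0, y = -56 and +56. Grip the flat sides 50 mm apart (across own x).
- lubricator: Fixed to the desk: grey base plate 200 (own x) by 290 (own y) by 10 mm with the reservoir's seat on its -y half (the right, seen from the robot) and the leaning plunger pump on its +y half, 140 mm from the seat. Origin: on the desk, midway between seat and pump; -x side towards the robot.
- seat (a point): Centre of the top of the seat pad (56x150 mm), 16 mm above the desk, z up, axes as the lubricator's. Two upright pegs 8 mm thick, 14 mm high, with tapered tips stand on the pad at x = 0, y = -56 and +56 mm from here. Seated, the reservoir's origin lies at this point and its y axis along this y axis, either way round.
- plunger_top (a point): Centre of the top of the plunger's flat round head, 40 mm across; moves with it; 122 mm above the desk when up. Its z axis is the plunger's axis, pointing out of the head and leaning 35 degrees from vertical to the lubricator's -x; its y is horizontal. The guard, a flat frame 74 mm wide, lies parallel to the axis at x = +60 mm in this frame, over the head and 103 mm beyond it: come along the axis.
- plunger (a joint): Plunger travel in m: 0 is up (the spring holds it there), 0.018 is fully down at its stop. It goes down along -z of plunger_top. The spring takes about 4 N at the start and about 10 N at the stop, and brings the plunger back when released.
- oil_filter_white: Bystander, loose: white upright spin-on oil filter, 70 mm across, 81 mm high, at the left. Origin: centre of its underside.
- box_small: Bystander, loose: upright card box of a spare part, 40x50x60 mm, behind the reservoir's starting place. Origin: centre of its underside.
- bearing: Bystander, loose: ball bearing lying flat, 42 mm across, 12 mm high, near the front edge. Origin: centre of its underside.
- wrench: Bystander, loose: open-ended wrench lying flat, 30x164x7 mm, near the front edge. Origin: centre of its underside.
- brake_pad: Bystander, loose: brake pad lying flat, 54x116x16 mm, near the front edge. Origin: centre of its underside.

How it is judged:
By the outcome, as a careful person would: the job done as asked, in the order asked, and still so for the second after the job is handed in, with the robot touching nothing.
It also fails if it takes over 53 s, if anything falls off the work surface, if the arm or the gripper's body presses on something with over 40 N, if the wrist force passes 120 N, or if a joint passes its speed limit or range.

## Working session

There is one attempt and no reset: what is moved stays moved. The work goes in short steps, each a Python script; the robot and the scene stay as the last script left them, time stands still between calls to the robot, and variables do not carry over. Pictures are saved under pics/ and viewed, at most 10 in all, crops included, and the job is handed in when it is done.

```bash
mkdir -p pics; python3 - <<'E'
from rig import ctrl
import cv2
for n in("scene","top"):
    c=ctrl.capture(n); cv2.imwrite(f"pics/{n}0.png",c["img"][:,:,::-1])
    print(n,c["fx"],c["fy"],c["cx"],c["cy"]);print(c["extrinsics"].round(4).tolist())
s=ctrl.sense();print(s["clock"],s["tool_rot"],s["tool_pos"])
E
```

```text
scene 436.90426638386384 436.90426638386384 312.51799042938774 237.30639563313173
[[0.7493, -0.6622, -0.0034, -0.3882], [-0.507, -0.5704, -0.6462, 0.3886], [0.426, 0.4859, -0.7632, 0.6627], [0.0, 0.0, 0.0, 1.0]]
top 550.4211760536479 550.4211760536479 318.9816576394358 241.48641536039077
[[-0.0045, -0.9999, -0.0103, 0.0517], [-0.9945, 0.0055, -0.1042, 0.564], [0.1043, 0.0098, -0.9945, 1.3043], [0.0, 0.0, 0.0, 1.0]]
0.1 [[-9.59147398e-01  2.82906632e-01 -3.26890695e-04]
 [ 2.82906810e-01  9.59146393e-01 -1.39049917e-03]
 [-7.98454068e-05 -1.42617327e-03 -9.99998980e-01]] [0.18380668 0.62316111 0.30312885]
```

View pics/scene0.png

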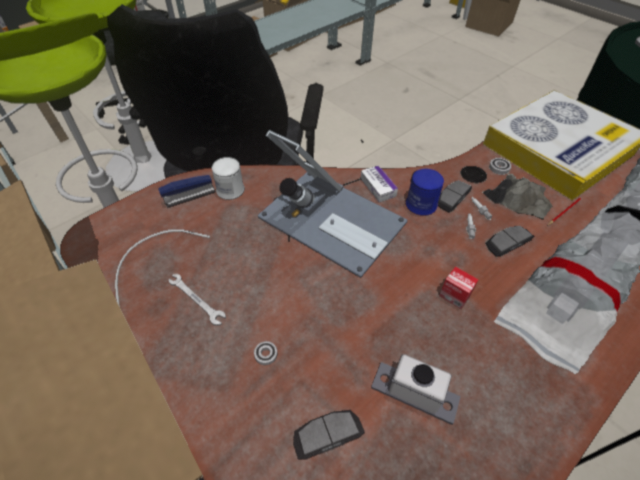

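View pics/top0.png

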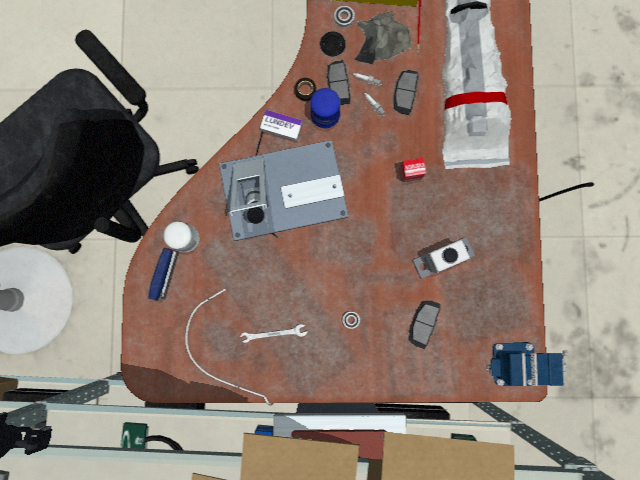

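The top view shows the lubricator near (285,190) with the white seat at (312,192), and the reservoir near (447,257). Next I'll enlarge those areas.

```bash
python3 - <<'E'
import cv2,numpy as np
t=cv2.imread("pics/top0.png");s=cv2.imread("pics/scene0.png")
f=lambda im,x,y,w,h,k:cv2.resize(im[y:y+h,x:x+w],None,fx=k,fy=k,interpolation=cv2.INTER_CUBIC)
cv2.imwrite("pics/a.png",f(t,210,130,150,112,5))
b=np.vstack([f(t,400,220,100,70,4),f(s,365,345,100,80,4)[:280]])
c=f(s,255,125,160,150,2.5)
c=cv2.copyMakeBorder(c,0,b.shape[0]-c.shape[0],0,0,cv2.BORDER_CONSTANT)
cv2.imwrite("pics/b.png",np.hstack([b,c]))
E
```

```text
(no output)
```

View pics/a.png

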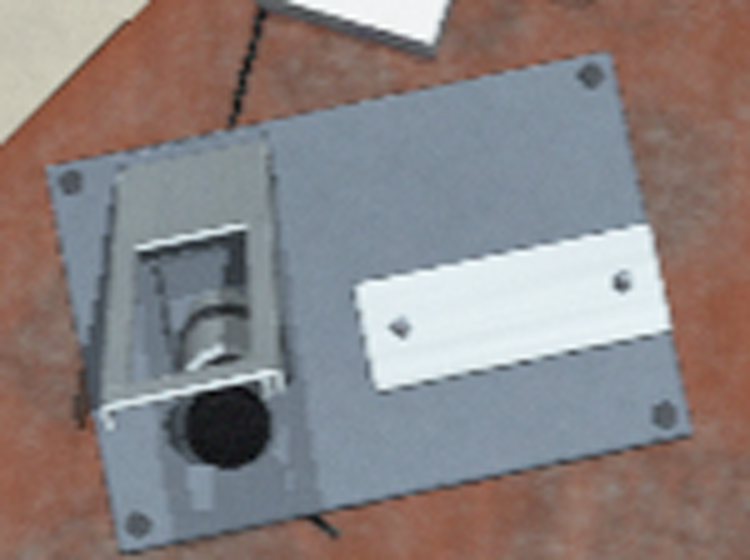

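View pics/b.png

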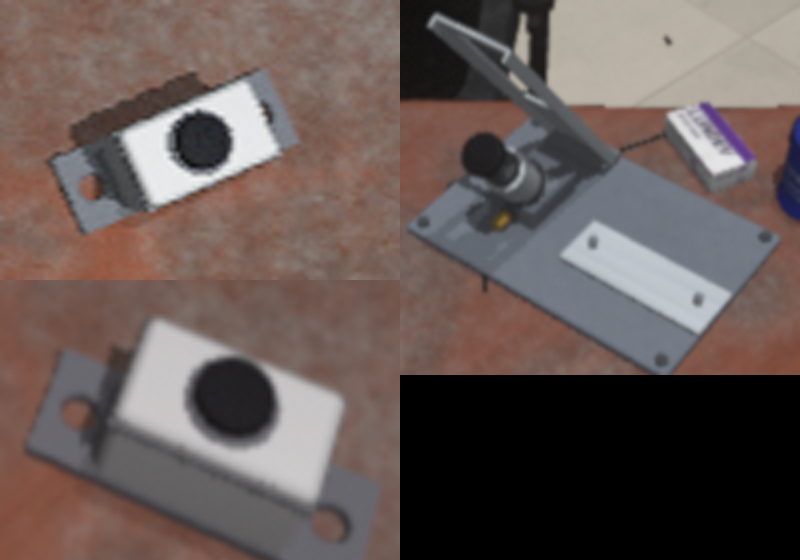

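The crops show the plate, pad, peg and head features, and the foot, holes and cap of the reservoir. I'll fit planar poses to them from both cameras.

```bash
cat > h.py <<'E'
import numpy as np
from scipy.spatial.transform import Rotation as R
from scipy.optimize import least_squares
def proj(c,P):
    E=np.array(c["extrinsics"]); q=np.asarray(P)@E[:3,:3].T+E[:3,3]
    return np.c_[c["fx"]*q[:,0]/q[:,2]+c["cx"],c["fy"]*q[:,1]/q[:,2]+c["cy"]]
def world(p,L):
    c,s=np.cos(p[2]),np.sin(p[2]); L=np.asarray(L)
    return np.c_[p[0]+c*L[:,0]-s*L[:,1],p[1]+s*L[:,0]+c*L[:,1],L[:,2]]
def fit(sets,p0):  # sets: (cam, local points, pixels)
    f=lambda p:np.concatenate([(proj(c,world(p,L))-px).ravel() for c,L,px in sets])
    r=least_squares(f,p0,loss="soft_l1"); return r.x,r.fun.reshape(-1,2)
E
python3 - <<'E'
from rig import ctrl
from h import *
T=ctrl.capture("top");S=ctrl.capture("scene")
up=lambda a,o,k:np.array(o)+(np.array(a)+.5)/k-.5
b=up([(47,166),(608,55),(690,435),(121,551),(400,327),(623,282),(355,287),(651,226),(671,330),(377,389),(228,427)],(210,130),5)
s=np.sin(np.radians(35));
# seat y=-70 ; head x unknown -> fitted separately
B=[(.1,.145,.01),(.1,-.145,.01),(-.1,-.145,.01),(-.1,.145,.01),(0,-.014,.03),(0,-.126,.03),(.028,.005,.016),(.028,-.145,.016),(-.028,-.145,.016),(-.028,.005,.016)]
sb=up(np.array([(408,228),(662,375),(779,240),(593,238),(698,296),(593,220),(730,292),(697,334),(560,257)])-(400,0),(255,125),2.5)
SB=[B[3],B[2],B[1],B[4],B[5],B[6],B[7],B[8],B[9]]
for st in ([(T,B,b[:10])],[(S,SB,sb)],[(T,B,b[:10]),(S,SB,sb)]):
    lub,r=fit(st,[.65,.05,.2]);print(lub.round(4),np.abs(r).max(),np.sqrt((r**2).mean()).round(2))
# head
hp=up([(484-400,152)],(255,125),2.5)
f=lambda X:np.concatenate([(proj(T,[X])-b[10:]).ravel(),(proj(S,[X])-hp).ravel()])
h=least_squares(f,[.55,.13,.12]);c,sn=np.cos(lub[2]),np.sin(lub[2]);d=h.x[:2]-lub[:2]
print("head",h.x,h.fun,"local",c*d[0]+sn*d[1],-sn*d[0]+c*d[1])
rt=up([(202,141),(90,187),(51,161),(83,235),(298,145),(265,68)],(400,220),4)
RT=[(0,0,.086),(0,.056,.008),(.025,.072,.008),(-.025,.072,.008),(-.025,-.072,.008),(.025,-.072,.008)]
rs=up(np.array([(233,396),(78,411),(330,523),(65,348),(27,450)])-(0,280),(365,345),4)
RS=[RT[0],RT[1],(0,-.056,.008),RT[2],RT[3]]
for st in ([(T,RT,rt)],[(S,RS,rs)],[(T,RT,rt),(S,RS,rs)]):
    p,r=fit(st,[.5,-.2,.3]);print(p.round(4),np.abs(r).max(),np.sqrt((r**2).mean()).round(2))
np.savez("fit.npz",lub=lub,res=p,head=h.x)
E
```

```text
[0.6816 0.1351 0.1744] 7.825914465086669 2.95
[0.679  0.1305 0.1896] 7.02864970363396 2.86
[0.6817 0.1339 0.1767] 7.643316187248814 2.93
head [0.61787537 0.19217353 0.11732865] [ 0.36933602 -0.56097866 -0.62060686  0.08979548] local -0.05254312409979615 0.06860239432890389
[ 0.5252 -0.255   0.3938] 0.3044630762313716 0.19
[ 0.5244 -0.26    0.3991] 0.8016257696744447 0.49
[ 0.5249 -0.2584  0.3985] 1.7551981820923857 0.97
```

```bash
python3 - <<'E'
from rig import ctrl
from h import *
T=ctrl.capture("top");S=ctrl.capture("scene")
up=lambda a,o,k:np.array(o)+(np.array(a)+.5)/k-.5
b=up([(47,166),(608,55),(690,435),(121,551),(400,327),(623,282),(355,287),(651,226),(671,330),(377,389)],(210,130),5)
B=[(.1,.145,.01),(.1,-.145,.01),(-.1,-.145,.01),(-.1,.145,.01)]
P=[(0,.056,.03),(0,-.056,.03),(.028,.075,.016),(.028,-.075,.016),(-.028,-.075,.016),(-.028,.075,.016)]
sb=up(np.array([(408,228),(662,375),(779,240),(593,238),(698,296),(593,220),(730,292),(697,334),(560,257)])-(400,0),(255,125),2.5)
SB=[B[3],B[2],B[1]]
for n,st in {"plateT":[(T,B,b[:4])],"plateS":[(S,SB,sb[:3])],"plate":[(T,B,b[:4]),(S,SB,sb[:3])],"seatT":[(T,P,b[4:])],"seatS":[(S,P,sb[3:])],"seat":[(T,P,b[4:]),(S,P,sb[3:])]}.items():
    q,r=fit(st,[.65,.05,.2]);print(n,q.round(4),np.abs(r).max().round(2),np.sqrt((r**2).mean()).round(2))
E
```

```text
plateT [0.6966 0.1382 0.1972] 0.99 0.66
plateS [0.6942 0.1342 0.1969] 2.18 1.31
plate [0.6963 0.1371 0.1973] 2.2 1.12
seatT [0.6904 0.0651 0.1974] 0.99 0.45
seatS [0.689  0.0608 0.1998] 1.29 0.64
seat [0.6902 0.0633 0.1984] 1.65 0.83
```

```bash
cat >> h.py <<'E'
RES=np.array([.525,-.2575,.396]); SEAT=np.array([.690,.0632,.198])
def down(yaw,flip=0):  # tool y along object's x, tool z down
    a=yaw+flip*np.pi; y=np.array([np.cos(a),np.sin(a),0]); z=np.array([0,0,-1.])
    return np.c_[np.cross(y,z),y,z]
E
python3 - <<'E'
from rig import ctrl
from h import *
s=ctrl.sense();print(s["qpos"])
for fl in(0,1):
    for p in((*RES[:2],.40),(*RES[:2],.102),(*SEAT[:2],.30),(*SEAT[:2],.118)):
        yaw=RES[2] if p[0]<.6 else SEAT[2]
        q=ctrl.solve_ik(p,down(yaw,fl)); print(fl,p,None if q is None else np.round(q,2))
z=np.array([0,0,1.]);
E
```

```text
[-1.38318585  0.33343756  0.03988208  1.46566794 -0.01340904  1.34334635
 -0.05850215]
0 (np.float64(0.525), np.float64(-0.2575), 0.4) [-0.55  0.29  1.17  1.52 -0.27  1.51  1.02]
0 (np.float64(0.525), np.float64(-0.2575), 0.102) [-0.29  0.52  0.85  1.87 -0.47  0.97  1.16]
0 (np.float64(0.69), np.float64(0.0632), 0.3) [-0.66  0.5   0.74  1.38 -0.34  1.39  0.28]
0 (np.float64(0.69), np.float64(0.0632), 0.118) [-0.61  0.64  0.65  1.56 -0.42  1.08  0.34]
1 (np.float64(0.525), np.float64(-0.2575), 0.4) [-0.58  0.31  1.22  1.52 -0.29  1.52 -2.1 ]
1 (np.float64(0.525), np.float64(-0.2575), 0.102) [-0.5   0.75  1.21  1.87 -0.8   1.11 -1.72]
1 (np.float64(0.69), np.float64(0.0632), 0.3) [-0.88  0.7   1.21  1.39 -0.65  1.48 -2.65]
1 (np.float64(0.69), np.float64(0.0632), 0.118) [-0.9   0.93  1.2   1.58 -0.9   1.27 -2.49]
```

```bash
python3 - <<'E'
from rig import ctrl
from h import *
import cv2
p=ctrl.sense()["tool_pos"]; D=down(RES[2])
ctrl.move_l([p[0],p[1],.42],velocity=.3)
ctrl.reach([*RES[:2],.40],D)
ctrl.move_l([*RES[:2],.20],velocity=.25)
print("touch",ctrl.move_l([*RES[:2],.102],velocity=.12,contact_N=12))
ctrl.close(60)
s=ctrl.sense();print(s["clock"],s["finger_gap"],s["grasp_force"],s["tool_pos"])
ctrl.move_l([*RES[:2],.25],velocity=.2)
ctrl.reach([*SEAT[:2],.25],down(SEAT[2]))
s=ctrl.sense();print(s["clock"],s["finger_gap"],s["contact_force"],s["tool_pos"])
ims=[]
for n in("top","scene"):
    c=ctrl.capture(n);cv2.imwrite(f"pics/{n}1.png",c["img"][:,:,::-1]);ims.append(c)
u=proj(ims[0],[[*SEAT[:2],.16]])[0].astype(int);v=proj(ims[1],[[*SEAT[:2],.13]])[0].astype(int)
f=lambda c,u:cv2.resize(c["img"][u[1]-60:u[1]+60,u[0]-65:u[0]+65,::-1],None,fx=3,fy=3,interpolation=cv2.INTER_CUBIC)
print(u,v);cv2.imwrite("pics/c.png",np.hstack([f(ims[0],u),f(ims[1],v)]))
E
```

```text
touch False
6.475 0.04945066643232009 63.10856223106384 [ 0.5254551  -0.25758745  0.1026916 ]
8.7167 0.0493428254380091 [-0.12266675 -0.24605121 -3.11586105] [0.68973407 0.06071763 0.25012557]
[311 178] [355 197]
```

View pics/c.png

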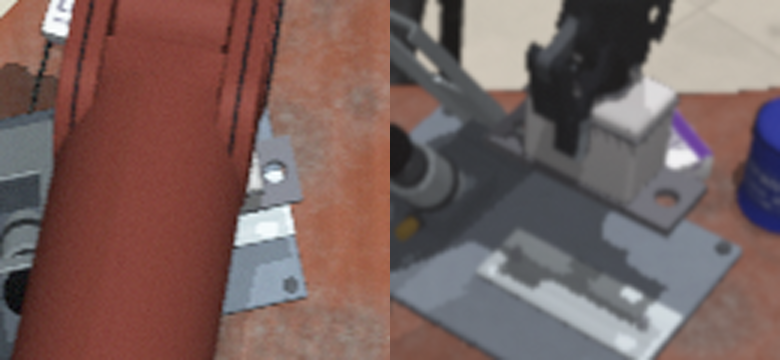

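The top view shows the -y ear hole at about (337.0,175.0) full-frame, and the scene view shows it at about (382,202.7). I'll work out the offset in the grip, then go down to just above the pegs.

```bash
python3 - <<'E'
from rig import ctrl
from h import *
import cv2
s=ctrl.sense();print(s["tool_pos"],s["tool_rot"][:,1],np.arctan2(s["tool_rot"][1,1],s["tool_rot"][0,1]))
zt=s["tool_pos"][2]-.1027+.008
T=ctrl.capture("top");S=ctrl.capture("scene")
c,sn=np.cos(SEAT[2]),np.sin(SEAT[2])
for cam,px in((T,(337.0,175.0)),(S,(382,202.7))):
    f=lambda X:(proj(cam,[[*X,zt]])-np.array(px)).ravel()
    X=least_squares(f,[.7,0]).x; d=X-s["tool_pos"][:2]
    print(X,"local",c*d[0]+sn*d[1],-sn*d[0]+c*d[1])
ctrl.move_l([*SEAT[:2],.142],down(SEAT[2]),velocity=.12)
ctrl.dwell(.2)
s=ctrl.sense();print(s["clock"],s["tool_pos"],np.arctan2(s["tool_rot"][1,1],s["tool_rot"][0,1]))
ims=[ctrl.capture("top"),ctrl.capture("scene")]
u=[311+10,192];v=[365,225]
f=lambda c,u:cv2.resize(c["img"][u[1]-40:u[1]+40,u[0]-43:u[0]+43,::-1],None,fx=4.5,fy=4.5,interpolation=cv2.INTER_CUBIC)
cv2.imwrite("pics/d.png",np.hstack([f(ims[0],u),f(ims[1],v)]))
E
```

```text
[0.68980941 0.06069647 0.25040807] [9.81055681e-01 1.93725768e-01 2.79658198e-04] 0.19495845297729453
[0.69933651 0.00692189] local -0.0012369758210050048 -0.054598001156900576
[0.6984122  0.00109326] local -0.003289773713792545 -0.06013092332210131
10.1667 [0.69034471 0.06321944 0.14278545] 0.19805272739473043
```

View pics/d.png

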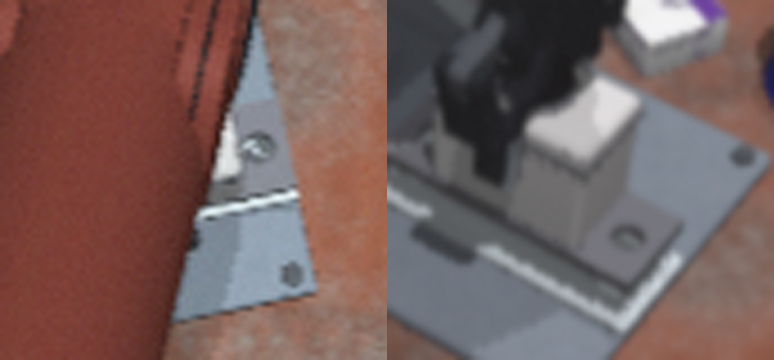

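Through the ear hole, both views show the peg near its centre: hole (258,148) in the top crop and (628,237) in the scene crop. I'll lower with contact detection.

```bash
python3 - <<'E'
from rig import ctrl
from h import *
import cv2
p=SEAT[:2]+.0008*np.array([-np.sin(SEAT[2]),np.cos(SEAT[2])])
hit=ctrl.move_l([*p,.1165],down(SEAT[2]),velocity=.03,contact_N=8)
s=ctrl.sense();print(s["clock"],hit,s["tool_pos"],s["contact_force"],s["ft_torque"],s["finger_gap"])
E
```

```text
10.9917 True [0.68972254 0.06401823 0.11876649] [-0.14293246 -0.5080414   6.16678805] [ 0.06067737 -0.08868203 -0.01653572] 0.04917283750032158
```

```bash
cat >> h.py <<'E'
_c,_s=np.cos(SEAT[2]),np.sin(SEAT[2]); XL=np.array([_c,_s,0]); YL=np.array([-_s,_c,0]); ZL=np.array([0,0,1.])
AX=np.cos(np.radians(35))*ZL-np.sin(np.radians(35))*XL   # plunger z
def press(sg): return np.c_[np.cross(sg*YL,-AX),sg*YL,-AX]
E
python3 - <<'E'
from rig import ctrl
from h import *
import cv2
ctrl.gripper_open()
s=ctrl.sense();p=s["tool_pos"];print(s["clock"],s["finger_gap"])
ctrl.move_l([p[0],p[1],.24],velocity=.2)
a=np.array([p[0],p[1],.34]); ctrl.move_l(a,velocity=.3)
ctrl.move_l(a-.14*XL,velocity=.3); ctrl.close(40)
T=ctrl.capture("top");S=ctrl.capture("scene");print(ctrl.sense()["clock"],ctrl.sense()["finger_gap"])
for n,c in(("top",T),("scene",S)): cv2.imwrite(f"pics/{n}2.png",c["img"][:,:,::-1])
up=lambda a,o,k:np.array(o)+(np.array(a)+.5)/k-.5
ht=up([(228,427)],(210,130),5);hs=up([(84,152)],(255,125),2.5)
f=lambda X:np.concatenate([(proj(T,[[*X,.122]])-ht).ravel(),(proj(S,[[*X,.122]])-hs).ravel()])
r=least_squares(f,[.6,.19]);d=np.array([*r.x,.122])-np.array([*SEAT[:2],0])
print("head",r.x,r.fun,d@XL,d@YL)
H=np.array([*r.x,.122])
for sg in(1,-1):
    for h in(.15,.0,-.02):
        q=ctrl.solve_ik(H+(.073+h)*AX,press(sg));print(sg,h,None if q is None else np.round(q,2))
st=ctrl.capture("scene")["img"][110:290,270:510,::-1]
cv2.imwrite("pics/e.png",cv2.resize(st,None,fx=3,fy=3,interpolation=cv2.INTER_CUBIC))
E
```

```text
11.4417 0.0851119489717209
14.225 2.5078445767894378e-05
head [0.61636664 0.19034047] [ 0.91400081 -0.22315212 -0.72564973 -0.76615372] -0.047185060439883145 0.1391407243244933
1 0.15 [-1.   -0.31  0.41  2.2   0.52  0.71  0.89]
1 0.0 [-1.4   0.11  1.02  2.19  0.12  0.3   1.24]
1 -0.02 [-1.29  0.18  0.92  2.18 -0.06  0.26  1.4 ]
-1 0.15 [-0.78 -0.28  0.22  2.19  0.41  0.68 -2.17]
-1 0.0 [-1.44  0.11  1.05  2.19  0.1   0.3  -1.87]
-1 -0.02 [-1.45  0.23  1.11  2.18 -0.33  0.26 -1.49]
```

View pics/e.png

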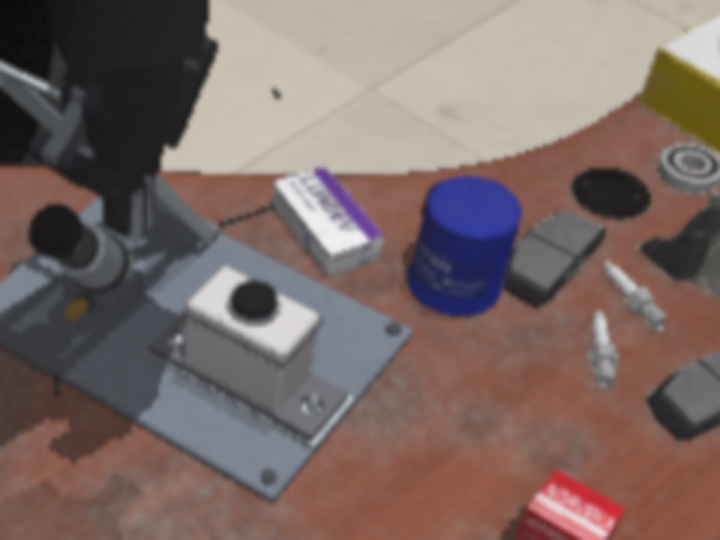

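The picture shows the reservoir flat on the seat with a peg showing in each ear hole. Its cap is at (254,300), and the head is free at (57,230). Next is the press.

```bash
python3 - <<'E'
from rig import ctrl
from h import *
H=np.array([*(SEAT[:2]-.0465*XL[:2]+.14*YL[:2]),.122]); O=press(1)
P=lambda h:H+(.073+h)*AX
ctrl.reach(P(.145),O)
ctrl.move_l(P(.135),O,velocity=.1);ctrl.dwell(.2)
def st(n):
    s=ctrl.sense();d=s["tool_pos"]-H
    print(n,round(s["clock"],2),"h",round(d@AX-.073,4),"off",(d@YL).round(4),(s["contact_force"]@AX).round(2),s["contact_force"].round(2));return s
st("start")
print(ctrl.move_l(P(.015),O,velocity=.1,contact_N=6));st("near")
E
```

```text
start 15.43 h 0.1349 off -0.0003 -0.26 [ 0.22  0.97 -0.03]
False
near 16.77 h 0.0153 off 0.0 -0.79 [-0.16  0.48 -1.01]
```

```bash
python3 - <<'E'
from rig import ctrl
from h import *
import cv2
H=np.array([*(SEAT[:2]-.0465*XL[:2]+.14*YL[:2]),.122]); O=press(1)
P=lambda h:H+(.073+h)*AX
def st(n):
    s=ctrl.sense();d=s["tool_pos"]-H;h=d@AX-.073
    print(n,round(s["clock"],2),"h",round(h,4),(s["contact_force"]@AX).round(2),s["contact_force"].round(2));return h
print(ctrl.move_l(P(-.008),O,velocity=.03,contact_N=3));h0=st("touch")
print(ctrl.move_l(P(h0-.026),O,velocity=.025,contact_N=20));st("stop")
for i in range(3): ctrl.dwell(.2);st("hold")
c=ctrl.capture("scene");cv2.imwrite("pics/f.png",cv2.resize(c["img"][110:260,230:430,::-1],None,fx=3,fy=3,interpolation=cv2.INTER_CUBIC))
E
```

```text
True
touch 17.32 h -0.0003 3.4 [-1.61  0.27  3.08]
True
stop 18.02 h -0.0162 20.27 [-12.95  -2.97  15.45]
hold 18.23 h -0.0162 18.83 [-11.84  -2.54  14.51]
hold 18.43 h -0.0162 20.27 [-12.17  -4.28  15.81]
hold 18.62 h -0.0162 18.81 [-11.87  -3.91  14.28]
```

```bash
python3 - <<'E'
from rig import ctrl
from h import *
H=np.array([*(SEAT[:2]-.0465*XL[:2]+.14*YL[:2]),.122]); O=press(1)
P=lambda h:H+(.073+h)*AX
def st(n):
    s=ctrl.sense();d=s["tool_pos"]-H
    print(n,round(s["clock"],2),"h",round(d@AX-.073,4),(s["contact_force"]@AX).round(2),s["contact_force"].round(2))
print(ctrl.move_l(P(-.0225),O,velocity=.01,contact_N=10));st("push")
ctrl.dwell(.2);st("hold")
E
```

```text
True
push 18.89 h -0.0161 12.96 [-8.02 -3.02  9.89]
hold 19.09 h -0.0161 12.82 [-7.41 -2.03 10.29]
```

View pics/f.png

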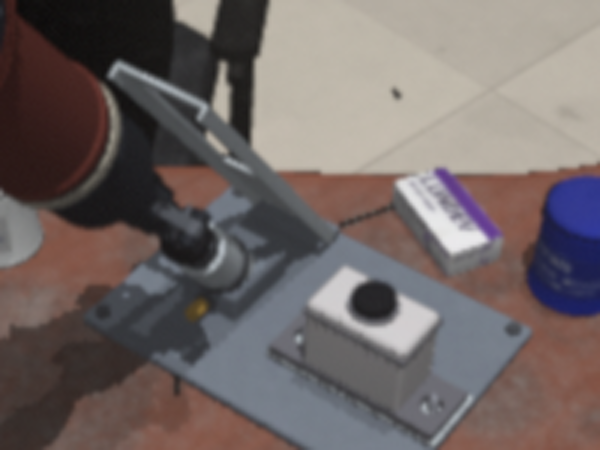

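```bash
python3 - <<'E'
from rig import ctrl
from h import *
H=np.array([*(SEAT[:2]-.0465*XL[:2]+.14*YL[:2]),.122]); O=press(1)
P=lambda h:H+(.073+h)*AX
def st(n):
    s=ctrl.sense();d=s["tool_pos"]-H
    print(n,round(s["clock"],2),"h",round(d@AX-.073,4),(s["contact_force"]@AX).round(2))
print(ctrl.move_l(P(-.0185),O,velocity=.01,contact_N=18));st("push")
for i in range(6): ctrl.dwell(.2);st("hold")
# slow release: force against depth shows where the head is
for h in np.arange(-.0155,.0045,.002): ctrl.move_l(P(h),O,velocity=.03);st("rel")
E
```

```text
True
push 19.3 h -0.0162 21.28
hold 19.5 h -0.0162 21.37
hold 19.7 h -0.0162 21.19
hold 19.9 h -0.0162 21.59
hold 20.1 h -0.0162 20.71
hold 20.3 h -0.0162 21.35
hold 20.5 h -0.0162 21.8
rel 20.75 h -0.0152 10.0
rel 21.0 h -0.0132 8.74
rel 21.25 h -0.0112 8.2
rel 21.5 h -0.0093 7.88
rel 21.75 h -0.0073 7.24
rel 22.0 h -0.0053 6.36
rel 22.25 h -0.0033 5.03
rel 22.5 h -0.0014 5.35
rel 22.75 h 0.0006 3.96
rel 23.0 h 0.0024 0.14
```

The force ran from 10 N down to 4 N over about 18 mm, with a hard stop at the bottom. So the full stroke was made and the plunger came back up. Retreating and checking.

```bash
python3 - <<'E'
from rig import ctrl
from h import *
import cv2
H=np.array([*(SEAT[:2]-.0465*XL[:2]+.14*YL[:2]),.122]); O=press(1)
ctrl.move_l(H+(.073+.14)*AX,O,velocity=.12);ctrl.dwell(.5)
s=ctrl.sense();print(s["clock"],s["contact_force"])
c=ctrl.capture("scene");cv2.imwrite("pics/g.png",c["img"][:,:,::-1])
E
```

```text
24.7917 [0.59722355 0.32753952 0.26790068]
```

View pics/g.png

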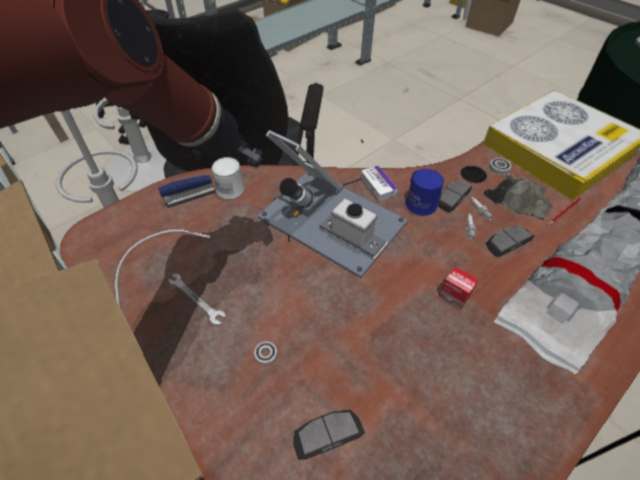

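The reservoir is seated at (353,222), the plunger is up at (292,190), the bystanders haven't moved, and the arm is clear.

```bash
python3 -c "
from rig import ctrl
print(ctrl.finish_job())"
```

```text
the job is handed in; nothing more can be done
None
```

The reservoir is seated over both pegs and released, the plunger was then pressed to its stop, held for over a second and sprang back, and the job is handed in at about 25 s with the other things where they stood.

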